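Refit the hob's push knob

TASK

The portable hob on the counter has lost its knob. Wake its panel by pressing the round key, then the square key, then the long narrow key, one at a time, each all the way down and back up. Then pick up the loose knob with the grip bar, turn it so its flat matches the flat of the bare spindle, push it fully home and keep it pressed down to the end of the spindle's travel: finish while still holding the knob pressed with the fingers, do not let go, and leave the other things on the counter where they are.

Things in the scene. Friction and masses are not known exactly. Their poses are not given: they have to be found in the camera images.
- hob: fixed portable hob, 300 (x) x 340 (y) x 58 mm high; origin under its centre on the counter. Controls in one row at local x -105 mm, on the edge facing the robot: keys (any order) at local y +20, +75, +130 mm, spindle at y -120 to -90 mm. A pan stands on the dark plate behind them, its rim 32 mm above the hob's top.
- key_round (a joint): key cap, seen from above round, 24 mm diameter, standing 8 mm above a 42 x 40 x 3 mm black plate on the hob's control strip. Joint value: 0 up, 0.005 m fully down; a spring pushes it back up (about 1.5 N to start, 5 N fully down).
- key_square (a joint): key cap, seen from above square, 22 x 22 mm, standing 8 mm above a 42 x 40 x 3 mm black plate on the hob's control strip. Joint value: 0 up, 0.005 m fully down; a spring pushes it back up (about 1.5 N to start, 5 N fully down).
- key_long (a joint): key cap, seen from above long narrow, 36 mm along the hob's x and 11 mm along its y, standing 8 mm above a 42 x 40 x 3 mm black plate on the hob's control strip. Joint value: 0 up, 0.005 m fully down; a spring pushes it back up (about 1.5 N to start, 5 N fully down).
- key_round_top (a point): centre of the top face of the round key; 69 mm above the counter when up; x, y as the hob's
- key_square_top (a point): centre of the top face of the square key; 69 mm above the counter when up; x, y as the hob's
- key_long_top (a point): centre of the top face of the long narrow key; 69 mm above the counter when up; x, y as the hob's
- spindle_top (a point): centre of the top face of the bare upright steel D-spindle, 82 mm above the counter when up. 14 mm diameter, one flat 3.5 mm from the axis, facing this point's local +x; a small rib on the round black 76 mm bezel, 29 to 37 mm from the axis, marks the same side. Stands 22 mm above the bezel; top 2.5 mm about 1.2 mm slimmer all round. It does not turn.
- spindle (a joint): push travel of the spindle: 0 up, 0.005 m fully pressed down; spring, 3 N to start and 8 N at full travel
- knob: loose upright grey plastic knob, about 60 g; origin at the centre of its underside, z up. Round skirt 48 mm across, 17 mm high, with a grip bar on it 40 mm long (its x), 12 mm thick (its y), from 17 to 35 mm above the underside. A nose on the skirt reaches 31 mm out to local +x, the side of the bore's flat.
- knob_bore (a point): end of the knob's blind D-bore, on its axis 14 mm above the underside; axes as the knob's. Bore open below, 16.2 mm across, its flat 4.7 mm from the axis towards the nose (+x): it slides onto the spindle only when the nose points to the bezel's rib, within about 0.15 rad. Fully home, the spindle's top touches this point.
- pan: bystander: small rectangular aluminium pan 130 x 170 x 32 mm standing on the hob, handle to its local -y, reaching 210 mm from its centre and 57 mm above its underside; origin under its centre
- rice_mould: bystander: triangular green plastic rice mould about 76 mm wide, 38 mm high; origin under its centre
- cups: bystander: stack of three silicone cups, 70 mm wide, 52 mm high; origin under its centre
- ladle: bystander: stainless ladle lying flat, bowl 74 mm wide at its origin, handle towards its local +y, 240 mm long
- jar: bystander: low amber jar, 52 mm wide, 65 mm high; origin under its centre
- bowl: bystander: white bowl, 90 mm wide, 42 mm high; origin under its centre
- jar_lid: bystander: plain grey round lid, 52 mm wide, 14 mm high, no bar and no nose; origin under its centre

How it is judged (in metres and radians):
On the way, in this order (a step that is already met when the one before it is completed fails the run):
1. the round key is pressed down (over 3.5 of 5 mm), the other two up (value of joint key_round above 0.0035 m and value of joint each of key_square, key_long below 0.0015 m), for 0.02 s.
2. then the square key, the other two up (value of joint key_square above 0.0035 m and value of joint each of key_round, key_long below 0.0015 m), for 0.02 s.
3. then the long key, the other two up (value of joint key_long above 0.0035 m and value of joint each of key_round, key_square below 0.0015 m), for 0.02 s.
4. the knob is keyed onto the spindle, fully home (z of knob in the frame of spindle_top below -0.0115 m and horizontal distance between knob and spindle_top below 0.004 m and angle between the x axis of knob and the x axis of spindle_top, either way round below 0.25 rad and angle between knob's own z axis and vertical below 0.12 rad), for 0.1 s.
At the end, for the whole second after the job is handed in: the knob is on the spindle at least 11.5 of 14 mm deep, within 4 mm of its axis, turned to its flat within 0.25 rad and upright within 0.12 rad; the spindle is held down by more than 3.5 of its 5 mm; the fingers press on the knob with over 3 N; all three keys are back up (all of step 4 and value of joint spindle above 0.0035 m and contact force between the fingers and knob above 3 N and value of joint each of key_round, key_square, key_long below 0.0015 m); the arm keeps its last pose, push and grip.
It fails at once if a bystander is moved more than 3 cm (distance of any of pan, rice_mould, cups, ladle, jar, bowl, jar_lid from where it was at the start of the episode above 0.03 m).
It fails at once if two keys are down at once (value of joint each of key_round, key_square above 0.002 m or value of joint each of key_square, key_long above 0.002 m or value of joint each of key_round, key_long above 0.002 m).
It also fails if it takes over 58 s, if anything falls off the work surface, if the arm or the gripper's body presses on something with over 40 N, if the wrist force passes 120 N, or if a joint passes its speed limit or range.

ROBOT

A 6-joint arm with a two-finger parallel gripper is mounted at the origin on the work surface. World frame = base frame: x ahead of the robot, y to its left, z up, the work surface at z = 0. Lengths are in mm, angles in rad, forces in N, time in s.
With the tool pointing down it reaches from about 350 to 775 mm from the base axis. Payload 7.3 kg.
Tool frame: the origin (TCP) lies on the mounting face of the last link; the fingertips stand 178 mm ahead of it and the grasp point (between the pads) lies 159 mm ahead of it; z points along the fingers, y is the line along which they close (so a half turn about z gives the same grasp; the last joint's range is limited). The gripper opens to 92 mm and grips with 3 to 60 N. Pads are 19 mm wide; open, the fingers measure 130 mm over their backs; the gripper's body (75 mm by 190 mm) begins 47 mm behind the grasp point.
Start: joints at [1.191, 0.342, 1.524, -0, 1.275, -0.146], TCP at [121.607, 510.724, 404.741] pointing down, gripper open.
Joint ranges: [-2.53, 2.53], [-0.77, 2.02], [0.04, 2.7], [-1, 4.14], [0.28, 2.66], [-3.11, 3.11]. Speed limits (rad/s): [2.57, 2.57, 3.14, 3.14, 3.14, 3.14].

INTERFACE

Orientations are given as [roll, pitch, yaw] about the fixed x, y, z axes, in that order (R = Rz(yaw) Ry(pitch) Rx(roll)).
In Python, from plant import bot, capture gives the robot as it stands (bot), with the cameras as plain functions.
- The arm moves only by the tool shift_gripper, called as a command line: name --argument value ..., lists and objects as JSON in quotes. Schema: {"type":"object","properties":{"rows":{"type":"array","items":{"type":"array","prefixItems":[{"type":"number"},{"type":"array","items":{"type":"number"},"minItems":3,"maxItems":3},{"type":"number"}],"minItems":3,"maxItems":3},"minItems":1,"maxItems":5},"only":{"type":"string"},"quiet":{"type":"boolean"},"lines":{"type":"string"}},"required":["rows"],"additionalProperties":false}. rows is a list of rows, 1 to 5 of them, each written [opening, [dx, dy, dz], turn]: the finger opening in mm, then dx, dy, dz in shares of 100 cm (1.0 is 100 cm), then a turn about the tool's z in a scale on which 1.0 is 2 rad; each row is the pose to reach, as a shift and turn from the pose commanded when the call began, along the tool's axes at that moment; what a row does not reach only later rows make up. A row lasts 1/8 s, in which the tool goes at most 62.5 mm and 0.188 rad, less where a joint would pass 70% of its speed; a pose out of reach is approached as far as the arm can. The fingers move at their own pace and stop on an object; the grip force is fixed at half the most. Time passes only in rows, so rows that do not move let the fingers close. The tool returns the time, the measured TCP pose, the force, the opening and the grip force at its end. only (a regular expression) keeps the lines of the reply that match it, lines (a string "A,B") keeps lines A to B, and quiet returns only ok. A shift or turn number past 1, either way, is cut back to 1. Input that does not fit is refused with a message, and nothing moves.
- bot.get_obs(): the state, without advancing time (a new reading comes with each control period).
- capture(name): name is "scene" or "top" or "wrist"; returns a dict with "color" (480x640x3 uint8, red, green, blue), "K" (3x3 intrinsics, pixels), "R" (3x3) and "t" (3): a world point X has camera coordinates R X + t. Camera axes: x right, y down, z forward; pixel columns grow to the right and rows downward; lengths in mm; the calibration is good to about 2 mm. The wrist camera is an equidistant fisheye: a pixel r from the principal point sees the ray r / f radians off the axis. A picture is of the moment at which its call begins. There is no depth.
- bot.close_job(): hands the job in; it is judged then, once.
The state is a dict: "time": time; "joint_positions": joint angles; "dq": joint speeds; "tau": joint torques, N m; "tool_pos": TCP position; "tcp_rot": TCP orientation; "contact_force": force on the tool from outside, world axes, zero at the start; "moment": the same for the moment, N m; "grip_width": finger opening in mm; "finger_force": force on a finger pad.
Only numpy, scipy, OpenCV 4.12 (cv2) and the standard library are available. Lean on these libraries where they do the work, as an engineer would, in place of code of your own. Each camera call takes 0.05 s, during which the arm holds its last target. There are 200 camera calls.

## Working session

There is one attempt and no reset: what is moved stays moved. The work goes in short steps, Python scripts to look and compute and a tool call to move; the robot and the scene stay as the last step left them, time stands still between calls to the robot, and variables do not carry over. Pictures are saved under pics/ and viewed, at most 10 in all, crops included, and the job is handed in when it is done.

```bash
ls; mkdir -p pics; python3 - <<'E'
from plant import bot, capture
import cv2,numpy as np
o=bot.get_obs(); print({k:np.round(v,3).tolist() for k,v in o.items()})
for n in ("top","scene"):
    c=capture(n); cv2.imwrite(f"pics/{n}0.png",c["color"][...,::-1]); np.savez(f"{n}0.npz",**c)
    print(n,np.round(c["K"],1).tolist(),np.round(c["R"],3).tolist(),np.round(c["t"],1).tolist())
E
```

```text
pics
plant.py
{'time': 0.0, 'joint_positions': [1.191, 0.343, 1.525, -0.0, 1.275, -0.146], 'dq': [-0.001, -0.0, 0.0, 0.0, -0.0, -0.0], 'tau': [0.001, -43.125, -24.423, 0.072, 0.056, -0.0], 'tool_pos': [121.56, 510.586, 404.052], 'tcp_rot': [-3.14, -0.0, 2.908], 'contact_force': [-0.937, 0.092, -0.21], 'moment': [0.011, 0.03, 0.01], 'finger_force': 0.0, 'grip_width': 91.613}
top [[491.2, 0.0, 318.7], [0.0, 491.2, 245.3], [0.0, 0.0, 1.0]] [[0.121, -0.993, -0.006], [-0.972, -0.118, -0.202], [0.2, 0.03, -0.979]] [25.7, 530.3, 1055.4]
scene [[535.6, 0.0, 312.8], [0.0, 535.6, 243.6], [0.0, 0.0, 1.0]] [[0.287, 0.958, 0.022], [0.575, -0.154, -0.804], [-0.766, 0.243, -0.595]] [-210.2, -206.6, 1629.9]
```

View pics/top0.png

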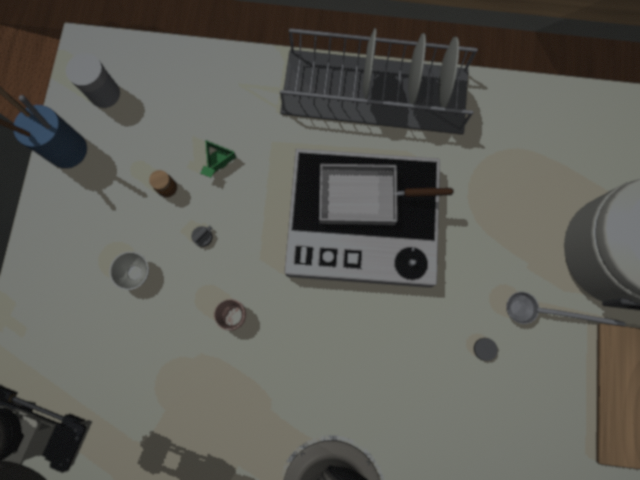

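The top view shows the hob keys in row 257: long at column 303, round at 328, square at 353. The spindle bezel is at (411,263), the knob at (204,236) and the jar lid at (485,349). I'll enlarge the controls and the knob.

```bash
python3 - <<'E'
import cv2,numpy as np
im=cv2.imread("pics/top0.png"); im=np.clip(im.astype(float)*1.5,0,255).astype(np.uint8)
a=cv2.resize(im[225:300,280:446],None,fx=4.8,fy=4.8,interpolation=cv2.INTER_CUBIC)[:, :796]
b=cv2.resize(im[217:257,184:224],None,fx=5.5,fy=5.5,interpolation=cv2.INTER_CUBIC)
s=cv2.convertScaleAbs(cv2.imread("pics/scene0.png"),alpha=1.5)
c=np.zeros((220,796,3),np.uint8); c[:,:220]=b
cv2.imwrite("pics/c1.png",np.vstack([a,c])[:600])
E
```

```text
(no output)
```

View pics/c1.png

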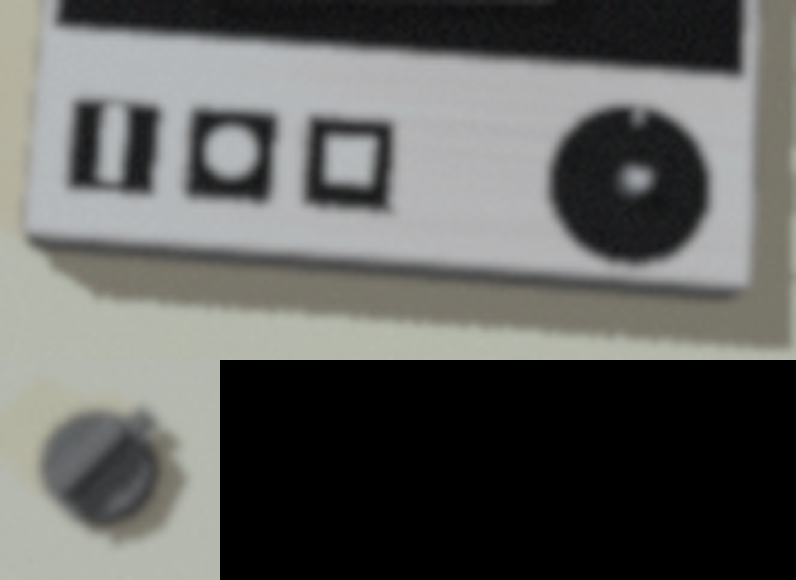

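View pics/scene0.png

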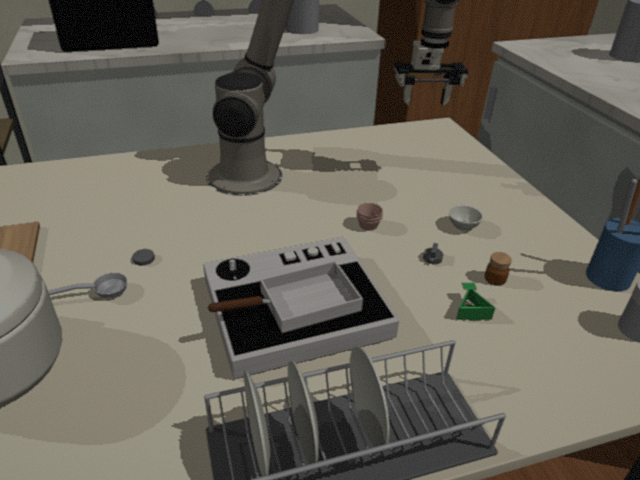

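The enlarged crop gives these centres:
- **Long key:** about (114,145)
- **Round key:** (231,152)
- **Square key:** (348,160)
- **Bezel:** (630,184), with its rib at (640,116), i.e. pointing away from the robot
- **Knob:** skirt centre about (99,467), nose at (145,417)

The scene view agrees with this layout.

```bash
cat > h.py <<'E'
import numpy as np
def back(c,uv,z):
    uv=np.asarray(uv,float); K,R,t=c["K"],c["R"],c["t"]
    d=R.T@np.linalg.inv(K)@np.array([uv[0],uv[1],1]); o=-R.T@t
    return o+d*(z-o[2])/d[2]
def fish(c,uv,z):
    K,R,t=c["K"],c["R"],c["t"]
    x=(uv[0]-K[0,2])/K[0,0]; y=(uv[1]-K[1,2])/K[1,1]; r=np.hypot(x,y)
    d=R.T@np.array([np.sin(r)*x/r,np.sin(r)*y/r,np.cos(r)]); o=-R.T@t
    return o+d*(z-o[2])/d[2]
def fproj(c,X):
    p=c["R"]@np.asarray(X,float)+c["t"]; r=np.hypot(p[0],p[1]); th=np.arctan2(r,p[2])
    return c["K"][0,0]*th*p[:2]/r+c["K"][:2,2]
E
python3 - <<'E'
from h import *
c=np.load("top0.npz")
f=lambda x,y:((x+.5)/4.8-.5+280,(y+.5)/4.8-.5+225)
P={k:back(c,f(*p),z) for k,p,z in [("long",(114,145),69),("round",(231,152),69),("square",(348,160),69),("bez",(630,184),60),("rib",(640,116),61),("spt",(636,179),82)]}
g=lambda x,y:((x+.5)/5.5-.5+184,(y+.5)/5.5-.5+217)
P["knob"]=back(c,g(99,107),17); P["nose"]=back(c,g(145,57),14)
for k,v in P.items(): print(k,v.round(1))
an=lambda a,b:np.arctan2(*(P[b]-P[a])[[1,0]])
print("rib yaw",an("bez","rib"),"nose",an("knob","nose"),"hob", an("square","long")-np.pi/2)
E
```

```text
long [494.8 120.3  69. ]
round [498.   66.2  69. ]
square [500.8  12.2  69. ]
bez [ 506.9 -119.3   60. ]
rib [ 539.4 -121.    61. ]
spt [ 505.4 -118.2   82. ]
knob [519.9 366.5  17. ]
nose [544.5 351.4  14. ]
rib yaw -0.05454452819707026 nose -0.5488411667987989 hob 0.05547446108879117
```

Careful with the scale: shifts go in shares of 100 cm and turns go in shares of 2 rad. That gives: -265 mm / 1000 = -0.265, -215 mm / 1000 = -0.215, -0.2336 rad / 2 = -0.1168.

shift_gripper --rows '[[0,[-0.055,-0.04,0.008],-0.0584],[0,[-0.11,-0.08,0.02],-0.1168],[0,[-0.165,-0.12,0.035],-0.1168],[0,[-0.215,-0.16,0.05],-0.1168],[0,[-0.265,-0.195,0.06],-0.1168]]'

```text
time: 0.72
tool_pos: [320.6, 274.5, 348.2]
tcp_rot: [3.142, -0.0, -3.141]
contact_force: [1.0, 0.4, -0.6]
grip_width: 46.7
finger_force: 0.0
```

```bash
python3 -c "
from plant import bot, capture
print(bot.get_obs()['tool_pos'],bot.get_obs()['tcp_rot'])"
```

```text
[320.64718938 274.47141139 348.16684249] [ 3.14158084e+00 -1.71160090e-04 -3.14139398e+00]
```

Scaled: -193.5 mm / 1000 = -0.1935, -164 mm / 1000 = -0.164.

shift_gripper --rows '[[0,[-0.033,-0.039,0.016],0],[0,[-0.066,-0.078,0.033],0],[0,[-0.099,-0.117,0.05],0],[0,[-0.132,-0.156,0.066],0],[0,[-0.164,-0.1935,0.082],0]]'

```text
time: 1.35
tool_pos: [484.8, 81.1, 265.9]
tcp_rot: [3.141, -0.0, 3.141]
contact_force: [0.9, 1.0, 0.7]
grip_width: 1.0
finger_force: 0.0
```

shift_gripper --rows '[[0,[0,0,0],0],[0,[0,0,0],0]]'

```text
time: 1.6
tool_pos: [483.4, 82.8, 266.4]
tcp_rot: [3.141, -0.001, 3.141]
contact_force: [-0.3, -0.6, -0.2]
grip_width: 0.4
finger_force: 0.0
```

```bash
python3 - <<'E'
from plant import bot, capture
import cv2,numpy as np
c=capture("wrist"); np.savez("w1.npz",**c); cv2.imwrite("pics/w1.png",cv2.convertScaleAbs(c["color"][...,::-1],alpha=1.4))
print(c["K"].round(1).tolist())
from h import *
for n,p in dict(round=(498,66,69),square=(500.8,12.2,69),long=(494.8,120.3,69),sp=(505.9,-118.7,82),tip=(*bot.get_obs()["tool_pos"][:2],bot.get_obs()["tool_pos"][2]-178)).items(): print(n,fproj(c,p).round(1))
E
```

```text
[[371.6, 0.0, 318.7], [0.0, 371.6, 240.1], [0.0, 0.0, 1.0]]
round [286.2 308.7]
square [191.  310.7]
long [387.9 302.7]
sp [ 14.1 312.4]
tip [318.7 299.9]
```

View pics/w1.png

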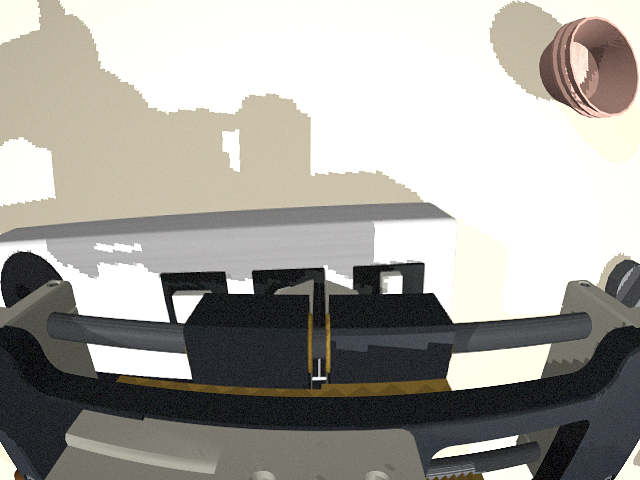

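The wrist view confirms the projections: the plates are centred near columns 289 (round), 194 (square) and 389 (long), against predicted 286, 191 and 388. Next I press the round key.

Scaled: 24.3 mm / 1000 = 0.0243, 18 mm / 1000 = 0.018.

shift_gripper --rows '[[0,[-0.0145,-0.0165,0.008],0],[0,[-0.0145,-0.0165,0.014],0],[0,[-0.0145,-0.0165,0.018],0],[0,[-0.0145,-0.0165,0.0243],0],[0,[-0.0145,-0.0165,0.0243],0]]'

```text
time: 2.28
tool_pos: [498.2, 66.4, 242.5]
tcp_rot: [3.142, -0.0, -3.141]
contact_force: [-2.2, -0.4, 5.1]
grip_width: 0.4
finger_force: 2.3
```

shift_gripper --rows '[[0,[0,0,0],0],[0,[0,0,0],0]]'

```text
time: 2.52
tool_pos: [498.2, 66.4, 242.5]
tcp_rot: [3.141, -0.0, -3.142]
contact_force: [-2.2, 0.2, 5.0]
grip_width: 0.3
finger_force: 2.3
```

Scaled: -17 mm / 1000 = -0.017, -8 mm / 1000 = -0.008.

shift_gripper --rows '[[0,[0,0,0.0008],0],[0,[0,0,0.0008],0],[0,[0,0,-0.008],0],[0,[0,0,-0.017],0],[0,[0,0,-0.017],0]]'

```text
time: 3.15
tool_pos: [498.7, 66.1, 260.0]
tcp_rot: [3.142, 0.002, 3.141]
contact_force: [-0.6, 1.1, 0.6]
grip_width: 0.4
finger_force: 0.0
```

shift_gripper --rows '[[0,[-0.0026,-0.03,0],0],[0,[-0.0026,-0.054,0],0],[0,[-0.0026,-0.054,0.006],0],[0,[-0.0026,-0.054,0.012],0],[0,[-0.0026,-0.054,0.018],0]]'

```text
time: 3.78
tool_pos: [501.0, 12.7, 241.4]
tcp_rot: [-3.141, -0.0, -3.141]
contact_force: [-9.7, -1.0, 44.6]
grip_width: 0.3
finger_force: 22.7
```

shift_gripper --rows '[[0,[0,0,0],0],[0,[0,0,0],0]]'

```text
time: 4.03
tool_pos: [500.8, 12.7, 242.1]
tcp_rot: [-3.141, 0.0, -3.141]
contact_force: [-3.2, -1.4, 11.9]
grip_width: 0.5
finger_force: 6.1
```

Scaled: -17 mm / 1000 = -0.017, -8 mm / 1000 = -0.008.

shift_gripper --rows '[[0,[0,0,-0.008],0],[0,[0,0,-0.017],0],[0,[0,0,-0.017],0]]'

```text
time: 4.4
tool_pos: [501.2, 12.5, 258.9]
tcp_rot: [3.141, 0.001, -3.141]
contact_force: [-0.1, 0.0, -0.8]
grip_width: 0.2
finger_force: 0.0
```

shift_gripper --rows '[[0,[0.003,0.05,0],0],[0,[0.006,0.1078,0],0],[0,[0.006,0.1078,0],0],[0,[0.006,0.1078,0.007],0],[0,[0.006,0.1078,0.011],0]]'

```text
time: 5.03
tool_pos: [495.0, 118.9, 246.6]
tcp_rot: [-3.141, -0.001, 3.14]
contact_force: [-0.2, 0.3, 1.9]
grip_width: 0.3
finger_force: 0.8
```

shift_gripper --rows '[[0,[0,0,0.003],0],[0,[0,0,0.006],0],[0,[0,0,0.006],0],[0,[0,0,0.006],0]]'

```text
time: 5.52
tool_pos: [494.9, 119.1, 242.1]
tcp_rot: [-3.141, -0.0, 3.141]
contact_force: [-4.6, -2.6, 10.4]
grip_width: 0.3
finger_force: 5.2
```

Scaled: 185 mm / 1000 = 0.185, 130 mm / 1000 = 0.13.

shift_gripper --rows '[[0,[0,0,-0.03],0],[0,[-0.005,0.02,-0.06],0],[50,[-0.025,0.075,-0.06],0],[92,[-0.045,0.13,-0.06],0],[92,[-0.065,0.185,-0.06],0]]'

```text
time: 6.15
tool_pos: [560.9, 306.1, 301.4]
tcp_rot: [3.141, 0.001, 3.14]
contact_force: [0.9, -0.2, 0.4]
grip_width: 25.8
finger_force: 0.0
```

shift_gripper --rows '[[92,[0,0.061,0],0],[92,[0,0.061,0],0],[92,[0,0.061,0],0]]'

```text
time: 6.52
tool_pos: [560.1, 365.5, 300.7]
tcp_rot: [-3.141, -0.001, -3.142]
contact_force: [0.5, -0.4, 0.2]
grip_width: 55.9
finger_force: 0.0
```

```bash
python3 - <<'E'
from plant import bot, capture
import cv2,numpy as np
c=capture("wrist"); np.savez("w2.npz",**c); cv2.imwrite("pics/w2.png",cv2.convertScaleAbs(c["color"][...,::-1],alpha=0.8))
from h import *
for n,p in dict(knob=(519.9,366.5,17),knobtop=(519.9,366.5,35),nose=(544.5,351.4,14)).items(): print(n,fproj(c,p).round(1))
E
```

```text
knob [319.9 183.3]
knobtop [319.9 186.9]
nose [299.3 216. ]
```

View pics/w2.png

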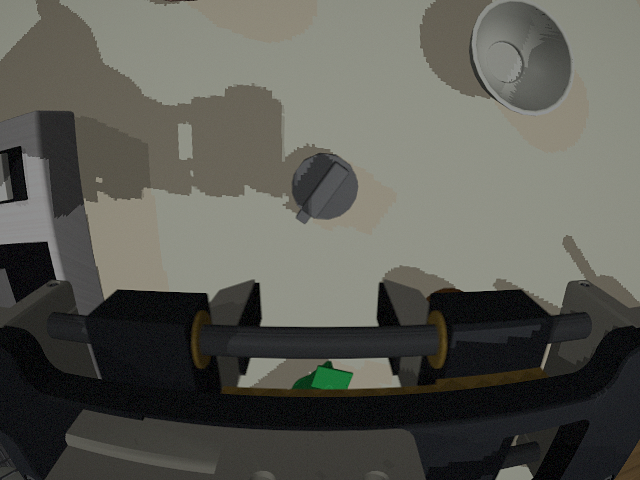

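```bash
python3 - <<'E'
import cv2
im=cv2.convertScaleAbs(cv2.imread("pics/w2.png")[140:240,270:380],alpha=1.8)
cv2.imwrite("pics/c2.png",cv2.resize(im,None,fx=6,fy=6,interpolation=cv2.INTER_CUBIC)[:600,:660])
E
```

```text
(no output)
```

View pics/c2.png

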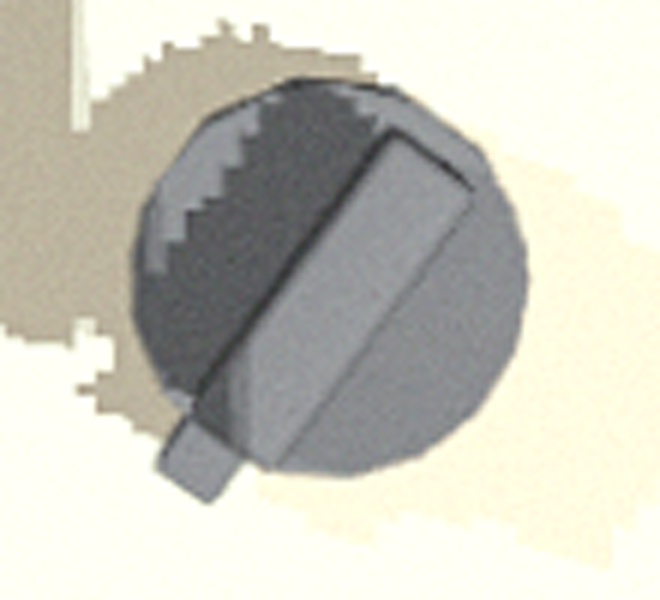

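The knob's bar-top corners in the crop are (392,132), (472,191), (275,467) and (196,407). The nose tip is at about (183,483) and the skirt centre at about (330,278).

```bash
python3 - <<'E'
from h import *
c=np.load("w2.npz"); f=lambda p:((p[0]+.5)/6-.5+270,(p[1]+.5)/6-.5+140)
a,b,d,e=[fish(c,f(p),35)[:2] for p in [(392,132),(472,191),(275,467),(196,407)]]
m=(a+b+d+e)/4; v=(d+e-a-b)/2
print("len",np.linalg.norm(v),"wid",np.linalg.norm(a-b),np.linalg.norm(d-e),"ctr",m,"yaw",np.arctan2(v[1],v[0]))
s=fish(c,f((330,278)),15)[:2]; n=fish(c,f((183,483)),15)[:2]; print("skirt",s,"nose",n,np.linalg.norm(n-m),np.arctan2(*(n-m)[::-1]))
E
```

```text
len 37.97988011787111 wid 10.992759219178499 11.238213469370237 ctr [521.7504179  369.92812612] yaw -0.6098850871561703
skirt [522.05968779 369.90547518] nose [547.35015731 352.00744771] 31.24895795265339 -0.6107485320442834
```

Scaled: 50 mm / 1000 = 0.05, 38.8 mm / 1000 = 0.0388, 0.61 rad / 2 = 0.305.

shift_gripper --rows '[[92,[0.01,0.001,0.01],0.08],[92,[0.02,0.002,0.02],0.16],[92,[0.03,0.003,0.03],0.24],[92,[0.0388,0.0037,0.04],0.305],[92,[0.0388,0.0037,0.05],0.305]]'

```text
time: 7.2
tool_pos: [521.4, 368.3, 251.5]
tcp_rot: [3.142, 0.0, 2.531]
contact_force: [0.1, -0.1, -0.3]
grip_width: 91.9
finger_force: 0.0
```

shift_gripper --rows '[[75,[0,0,0],0],[75,[0,0,0],0]]'

```text
time: 7.45
tool_pos: [521.9, 369.2, 251.8]
tcp_rot: [3.141, 0.0, 2.532]
contact_force: [0.0, 0.2, -0.3]
grip_width: 77.3
finger_force: 0.0
```

```bash
python3 - <<'E'
from plant import bot, capture
import cv2,numpy as np
c=capture("wrist"); np.savez("w3.npz",**c); cv2.imwrite("pics/w3.png",cv2.convertScaleAbs(c["color"][...,::-1],alpha=0.9))
E
```

```text
(no output)
```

View pics/w3.png

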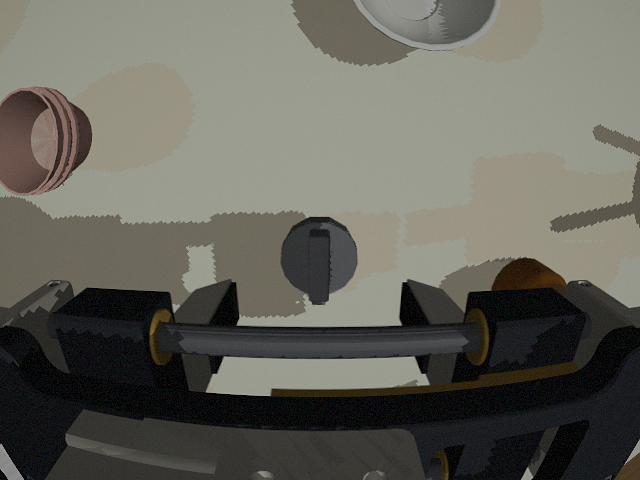

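The bar is vertical at column 319, centred between the open fingers, and the nose points down the image. I'll descend and grip.

Scaled: 55 mm / 1000 = 0.055, 45 mm / 1000 = 0.045.

shift_gripper --rows '[[60,[0,0,0.025],0],[40,[0,0,0.045],0],[40,[0,0,0.055],0],[40,[0,0,0.055],0]]'

```text
time: 8.0
tool_pos: [521.5, 369.7, 196.4]
tcp_rot: [3.141, -0.0, 2.532]
contact_force: [0.2, -0.1, 0.4]
grip_width: 41.9
finger_force: 0.0
```

shift_gripper --rows '[[5,[0,0,0],0],[5,[0,0,0],0],[5,[0,0,0],0],[5,[0,0,0],0],[5,[0,0,0],0]]'

```text
time: 8.62
tool_pos: [521.3, 369.6, 196.8]
tcp_rot: [3.141, 0.0, 2.531]
contact_force: [-0.8, -0.7, 3.0]
grip_width: 11.7
finger_force: 30.0
```

Scaled: -115 mm / 1000 = -0.115, -80 mm / 1000 = -0.08, -0.555 rad / 2 = -0.2775.

shift_gripper --rows '[[5,[0,0,-0.04],0],[5,[0,0,-0.08],-0.075],[5,[0,0,-0.115],-0.15],[5,[0,0,-0.115],-0.225],[5,[0,0,-0.115],-0.2775]]'

```text
time: 9.25
tool_pos: [521.2, 369.6, 311.8]
tcp_rot: [3.141, 0.001, 3.09]
contact_force: [0.3, 0.0, -1.7]
grip_width: 11.8
finger_force: 30.0
```

shift_gripper --rows '[[5,[0,0,0],0],[5,[0,0,0],0]]'

```text
time: 9.5
tool_pos: [521.3, 369.6, 311.1]
tcp_rot: [-3.141, -0.0, 3.084]
contact_force: [-0.6, 0.5, -0.7]
grip_width: 11.6
finger_force: 30.0
```

```bash
python3 - <<'E'
from plant import bot, capture
import cv2
for n in("wrist","scene"):
  c=capture(n); im=cv2.convertScaleAbs(c["color"][...,::-1],alpha=1); cv2.imwrite(f"pics/{n}4.png",im)
E
```

```text
(no output)
```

View pics/wrist4.png

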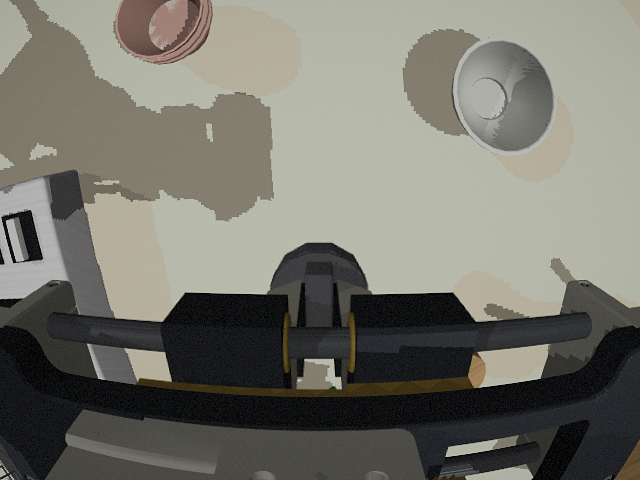

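Scaled: -282 mm / 1000 = -0.282, -224 mm / 1000 = -0.224.

shift_gripper --rows '[[5,[-0.008,-0.05,-0.02],0],[5,[-0.016,-0.108,-0.039],0],[5,[-0.024,-0.166,-0.039],0],[5,[-0.032,-0.224,-0.039],0],[5,[-0.04,-0.282,-0.039],0]]'

```text
time: 10.22
tool_pos: [545.6, 84.1, 350.6]
tcp_rot: [3.141, 0.001, 3.086]
contact_force: [0.6, -0.2, -1.0]
grip_width: 11.6
finger_force: 30.0
```

shift_gripper --rows '[[5,[-0.008,-0.055,0],0],[5,[-0.016,-0.11,0],0],[5,[-0.024,-0.16,0],0],[5,[-0.027,-0.204,0],0],[5,[-0.027,-0.204,0],0]]'

```text
time: 10.85
tool_pos: [561.2, -122.3, 350.2]
tcp_rot: [-3.141, 0.0, 3.081]
contact_force: [0.2, 1.2, -1.2]
grip_width: 11.7
finger_force: 30.0
```

shift_gripper --rows '[[5,[0,0,0],0],[5,[0,0,0],0],[5,[0,0,0],0]]'

```text
time: 11.22
tool_pos: [561.4, -118.2, 350.5]
tcp_rot: [3.141, 0.0, 3.088]
contact_force: [1.7, 0.2, -1.2]
grip_width: 11.5
finger_force: 30.0
```

```bash
python3 - <<'E'
from plant import bot, capture
import cv2,numpy as np
c=capture("wrist"); np.savez("w5.npz",**c); cv2.imwrite("pics/w5.png",c["color"][...,::-1])
from h import *
for n,p in dict(bez=(506.9,-119.3,60),rib=(539.4,-121,61),spt=(505.4,-118.2,82)).items(): print(n,fproj(c,p).round(1))
cv2.imwrite("pics/c5.png",cv2.resize(cv2.imread("pics/w5.png")[130:280,220:420],None,fx=4,fy=4,interpolation=cv2.INTER_CUBIC))
E
```

```text
bez [312.5 162.5]
rib [312.7 206.6]
spt [313.5 162.7]
```

View pics/c5.png

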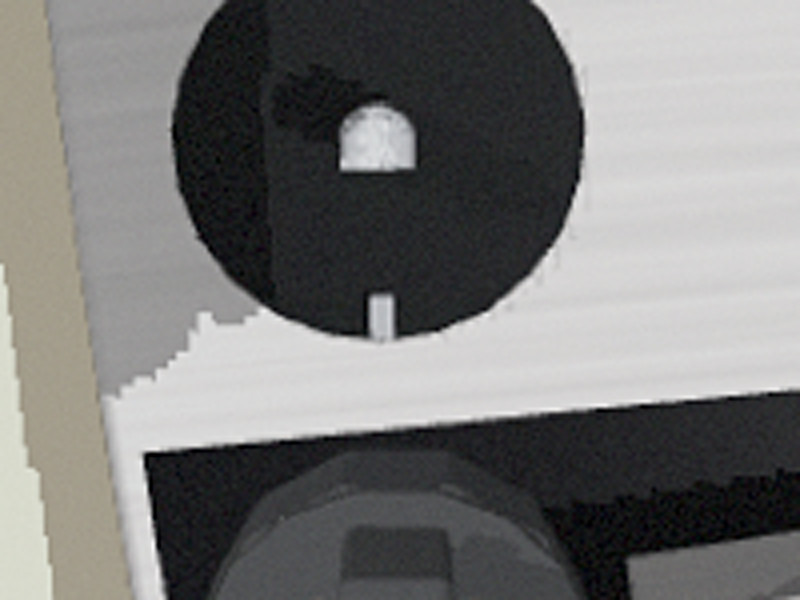

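The bezel centre is at crop (378.5,135), the rib at (382,316) and the spindle at columns 340–415.

```bash
python3 - <<'E'
from h import *
c=np.load("w5.npz"); f=lambda p:((p[0]+.5)/4-.5+220,(p[1]+.5)/4-.5+130)
b=fish(c,f((378.5,135)),60); r=fish(c,f((382,316)),61.5)
print(b,r,np.linalg.norm((r-b)[:2]),"yaw",np.arctan2(r[1]-b[1],r[0]-b[0]))
for p in [(173,135),(584,135),(378.5,340)]: print(np.linalg.norm(fish(c,f(p),60)-b))
for p,z in [((340,171),80),((415,171),80),((377.5,101),80),((377.5,101),82),((377.5,171),60),((377.5,171),82)]: print(p,z,fish(c,f(p),z)[:2].round(1))
print(np.array(c["R"]).round(3).tolist(),(-c["R"].T@c["t"]).round(1))
E
```

```text
[ 507.60961479 -118.07525133   60.        ] [ 540.89638922 -119.26989212   61.5       ] 33.30820498203839 yaw -0.03587395553512381
37.50738130778155
37.38391375734234
38.170847833367056
(340, 171) 80 [ 511.8 -124.6]
(415, 171) 80 [ 512.4 -112. ]
(377.5, 101) 80 [ 500.3 -117.6]
(377.5, 101) 82 [ 500.2 -117.6]
(377.5, 171) 60 [ 514.2 -118.6]
(377.5, 171) 82 [ 511.9 -118.2]
[[0.053, 0.999, -0.0], [0.958, -0.051, 0.283], [0.282, -0.015, -0.959]] [ 486.1 -113.6  330.2]
```

Scaled: 60 mm / 1000 = 0.06, 53.6 mm / 1000 = 0.0536.

shift_gripper --rows '[[5,[0.027,-0.0015,0],0],[5,[0.0536,-0.0029,0.02],0],[5,[0.0536,-0.0029,0.04],0],[5,[0.0536,-0.0029,0.06],0]]'

```text
time: 11.78
tool_pos: [507.5, -118.8, 290.2]
tcp_rot: [-3.141, 0.001, 3.087]
contact_force: [-0.1, -0.2, -0.4]
grip_width: 11.5
finger_force: 30.0
```

shift_gripper --rows '[[5,[0,0,0],0],[5,[0,0,0],0],[5,[0,0,0],0]]'

```text
time: 12.15
tool_pos: [508.0, -119.2, 291.3]
tcp_rot: [-3.141, 0.002, 3.087]
contact_force: [0.4, -0.3, -1.2]
grip_width: 11.7
finger_force: 30.0
```

Scaled: 15 mm / 1000 = 0.015, 13 mm / 1000 = 0.013.

shift_gripper --rows '[[5,[0.0003,0.001,0.003],0],[5,[0.0003,0.001,0.007],0],[5,[0.0003,0.001,0.01],0],[5,[0.0003,0.001,0.013],0],[5,[0.0003,0.001,0.015],0]]'

```text
time: 12.78
tool_pos: [507.4, -118.3, 275.1]
tcp_rot: [3.141, -0.0, 3.086]
contact_force: [0.2, 1.2, -1.0]
grip_width: 11.7
finger_force: 30.0
```

shift_gripper --rows '[[5,[0,0,0.0015],0],[5,[0,0,0.003],0],[5,[0,0,0.003],0]]'

```text
time: 13.15
tool_pos: [507.4, -118.2, 272.3]
tcp_rot: [3.141, -0.0, 3.086]
contact_force: [0.7, -0.1, -1.6]
grip_width: 11.9
finger_force: 30.0
```

The knob's underside is about 6.5 mm below the spindle top with no force, so it is keyed on. I'll continue home.

Scaled: 8 mm / 1000 = 0.008, 6 mm / 1000 = 0.006.

shift_gripper --rows '[[5,[0,0,0.002],0],[5,[0,0,0.004],0],[5,[0,0,0.006],0],[5,[0,0,0.008],0],[5,[0,0,0.008],0]]'

```text
time: 13.78
tool_pos: [507.5, -118.2, 264.4]
tcp_rot: [3.141, -0.0, 3.086]
contact_force: [-0.9, 0.7, 2.7]
grip_width: 12.0
finger_force: 30.0
```

shift_gripper --rows '[[5,[0,0,0.001],0],[5,[0,0,0.002],0],[5,[0,0,0.003],0],[5,[0,0,0.003],0]]'

```text
time: 14.28
tool_pos: [507.4, -118.2, 261.5]
tcp_rot: [3.142, 0.0, 3.086]
contact_force: [-1.7, 0.5, 4.5]
grip_width: 11.7
finger_force: 30.0
```

Scaled: 2.2 mm / 1000 = 0.0022, 1.6 mm / 1000 = 0.0016.

shift_gripper --rows '[[5,[0,0,0.0008],0],[5,[0,0,0.0016],0],[5,[0,0,0.0022],0],[5,[0,0,0.0022],0],[5,[0,0,0.0022],0]]'

```text
time: 14.9
tool_pos: [507.4, -118.2, 259.7]
tcp_rot: [-3.142, 0.0, 3.086]
contact_force: [-2.2, 0.3, 7.9]
grip_width: 11.7
finger_force: 30.0
```

shift_gripper --rows '[[5,[0,0,0.0004],0],[5,[0,0,0.0008],0],[5,[0,0,0.0008],0],[5,[0,0,0.0008],0]]'

```text
time: 15.4
tool_pos: [507.4, -118.2, 259.6]
tcp_rot: [-3.141, 0.001, 3.087]
contact_force: [-4.9, 1.4, 13.5]
grip_width: 11.7
finger_force: 30.0
```

The travel has bottomed out: the force rises from 7.9 to 13.5 N with no further descent. One last look before handing in.

```bash
python3 - <<'E'
from plant import bot, capture
import cv2,numpy as np
a=capture("scene")["color"][...,::-1]; b=capture("top")["color"][...,::-1]
a=cv2.resize(a[170:350,170:410],(800,600)); b=cv2.resize(b[130:310,270:510],(800,600))
cv2.imwrite("pics/end.png",cv2.convertScaleAbs(cv2.resize(np.hstack([a,b]),(800,300)),alpha=1.4))
E
```

```text
(no output)
```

View pics/end.png

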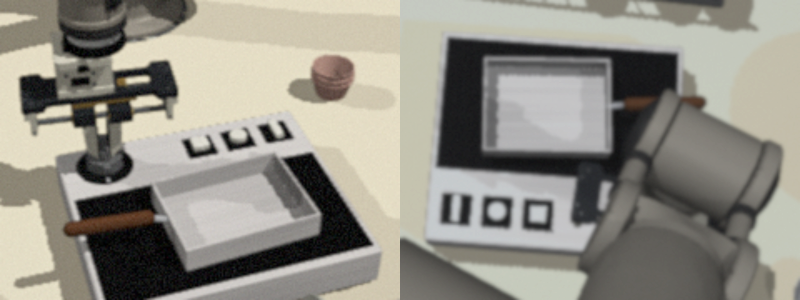

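The picture shows the knob seated on the bezel at (105,165) and still gripped. The keys are up and the pan has not moved.

```bash
python3 -c "
from plant import bot, capture
print(bot.close_job())"
```

```text
the job is handed in; nothing more can be done
None
```

I handed the job in at about 15.5 s. I pressed the round, square and long keys in order, and the knob is keyed on the spindle and still held pressed to the end of its travel. The last picture showed the keys up and the pan in place, but I got no verdict back.

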